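Set the back gauge free of backlash and seat the board pad

ROBOT

A 6-joint arm with a two-finger parallel gripper is mounted at the origin on a cart in front of the work surface, level with it; the furniture and walls round the work are solid. World frame = base frame: x ahead of the robot, y to its left, z up, the work surface at z = 0. Lengths are in m, angles in rad, forces in N, time in s.
With the tool pointing down it reaches from about 0.35 to 0.975 m from the base axis. Payload 17.4 kg.
Tool frame: the origin (TCP) lies between the finger pads; the fingertips stand 19 mm ahead of it and the grasp point (between the pads) is the TCP; z points along the fingers, y is the line along which they close (so a half turn about z gives the same grasp; the last joint's range is limited). The gripper opens to 85 mm and grips with 20 to 120 N. Pads are 22 mm wide; open, the fingers measure 114 mm over their backs; the gripper's body (76 mm by 85 mm) begins 54 mm behind the grasp point. The pads swing forward as they close: fully open they stand 13 mm farther back than shut.
Start: joints at [-1.188, 0.116, 1.442, -0, 1.584, -0.038], TCP at [0.276, -0.616, 0.25] pointing down, gripper open.
Joint ranges: [-2.83, 2.83], [-0.83, 2.19], [0.07, 2.5], [-1.14, 4.28], [0.01, 3], [-2.97, 2.97]. Speed limits (rad/s): [1.89, 1.89, 2.22, 3.14, 3.14, 3.14].

INTERFACE

Orientations are given as a rotation vector (axis times angle).
In Python, from workcell import r gives the robot as it stands.
- The arm moves only by the shell command python3 -m pendant 'ROWS' [FORCE]. ROWS is JSON, a list of rows, each an object of numbers: "claw": the gripper's target within -1 to 1 (fully open at 1, half-way at 0, shut at -1); "tx", "ty", "tz": the shift along the tool's x, y, z each as a share of 0.4 m, from -1 to 1; "wx", "wy", "wz": the turn, a rotation vector about the tool's x, y, z each as a share of pi/2 rad, from -1 to 1. In form: [{"claw": .., "tx": .., "ty": .., "tz": .., "wx": .., "wy": .., "wz": ..}, ...]. A call has 1 to 12 rows; each row is the pose to reach, as a shift and turn from the pose commanded when the call began, along the tool's axes at that moment; what a row does not reach only later rows make up. A row lasts 1/10 s, in which the tool goes at most 50 mm and 8.59 degrees, less where a joint would pass 70% of its speed; a pose out of reach is approached as far as the arm can. A call with a number of a shift or a turn outside -1 to 1 is refused whole. A call with a gripper value outside its range is refused whole. The fingers move at their own pace and stop on an object; FORCE is the grip in N (left out, the last holds). Time passes only in rows, so rows that repeat a pose let the fingers close. It gives the time, the measured TCP pose, the force, the opening and the grip force at its end, in the units of the state.
- r.get_obs(): the state, without advancing time (a new reading comes with each control period).
- r.capture(name): name is "side" or "top"; returns a dict with "pixels" (384x512x3 uint8, blue, green, red), "K" (3x3 intrinsics, pixels), "eye" and "attitude" of the camera in the world. Camera axes: x right, y down, z forward; pixel columns grow to the right and rows downward; lengths in m; the calibration is good to about 2 mm. A picture is of the moment at which its call begins. There is no depth.
- r.close_job(): hands the job in; it is judged then, once.
Trained networks look in the newest picture that a camera, given by its name, has taken for a name from the list of things; names that differ only in an ending like _2 or _b are one class to them, and where a whole thing is asked for, a point or a joint stands for the part that bears it (a point fixed in the world has none). Each returns a list of dicts, best first, with "conf" (0 to 1); they miss things now and then, are a little off and sometimes report something else, mostly with a low value. They report only what shows in the picture. A call takes as long as a camera call. They do not tell look-alikes from the thing itself.
- r.silhouettes(camera, label): "mask" (384x512 bool, what is visible of it) and "extent" ([centre column, centre row, width, height] in pixels, round what is visible of it).
- r.landmark_of(camera, label): "pixel" ([column, row] in pixels: a listed point, or the origin of a listed thing).
The state is a dict: "clock": time; "joint_pos": joint angles; "joint_vel": joint speeds; "tau": joint torques, N m; "tool_pos": TCP position; "tcp_rot": TCP orientation; "ft_force": force on the tool from outside, world axes, zero at the start; "ft_torque": the same for the moment, N m; "width": finger opening in m; "grasp_force": force on a finger pad.
Only numpy, scipy, OpenCV 4.12 (cv2) and the standard library are available. Lean on these libraries where they do the work, as an engineer would, in place of code of your own. Each camera call takes 0.05 s, during which the arm holds its last target. There are 200 camera calls.

TASK

The screw of this back gauge has play: with its black knob wind the silver fence back towards the knob until its brass pointer is clearly past the red index, by 3 mm or more, then bring it forward again to stop level with the index, so that the last turn was forward (if you overrun, back off past it and come up again). Then push the grey board pad from behind squarely up against the fence, firmly enough to take up any play (about 8 N at the fence, always under 18 N), and leave it seated flat and square with the pointer still at the index. Touch the fence only through its knob and the pad, and leave the other things on the desk where they are.

Things in the scene. Friction and masses are not known exactly. Their poses are not given: they have to be found in the camera images.
- jig: The back gauge, fixed to the desk: grey bed 190 x 370 x 10 mm (y -170 to +200 in this frame), blue gear housing on its +y end, top 62 mm above the desk. Two steel side guides, 143 mm apart and 14 mm high, stand on the bed from y -150 to +28 and keep the pad in line. Origin at desk level. The fence travels along y: +y points to the knob ('back'), -y to the pad ('forward').
- knob (a joint): Angle (rad) of the knob about its upright axis, growing clockwise seen from above; range -3.0 to 1.4. Clockwise drives the fence forward (away from the knob), counter-clockwise pulls it back, 7.5 mm per rad; on each reversal about 6 mm (0.8 rad) of play passes with the fence standing still. It starts somewhere inside the play. Turning takes about 0.15 N m; it stays where it is left.
- knob_grip (a point): Grip point of the black bar knob, on its axis: the bar is 46 mm long along this point's y, 14 mm thick along its x, and reaches 14 mm above this point and 22 mm below it (the bar stands on a round 48 mm disc). Grip it from above across its 14 mm thickness; it turns about this point's upright z.
- fence: The silver fence, 130 mm wide, 43 mm high, that the screw moves; slides with about 2 N of friction. Origin at the middle of the foot of its flat front face (facing -y of the jig), on the bed's top; axes parallel to the jig's. Pushed back, it first slides through any play, then holds until about 20 N, beyond which the screw gives way and the setting is lost.
- pointer (a point): Tip of the brass pointer on the fence's -x side, 14 mm above the desk. It must stand at the index's y (in the jig's frame).
- index_mark: Red index clamped on the bed's -x edge, a 22 x 14 x 20 mm red block with a steel screw on top and a thin red tongue towards the bed. Origin at desk level on the tongue's line; axes parallel to the jig's. Where it is clamped along y varies: 5 to 12 mm behind (+y of) the pointer at the start.
- pad: Loose block of grey boards with a kraft band, 140 (x) x 100 (y) x 40 (z) mm, 0.3 to 0.5 kg, lying on the bed in front of the fence between the two side guides, its face 35 to 75 mm from the fence at the start. Origin at the centre of its underside; its +y side is to meet the fence. Slides on the bed with 1 to 6 N of push; at the fence the push rises sharply, so creep and feel. Push it on the middle of its -y side, below its top.
- stapler: Grey desk stapler, 34 x 138 x 50 mm, a bystander. Origin at its underside.
- glue_bottle: White glue bottle with red cap, 50 mm wide, 151 mm high, a bystander. Origin at its underside.
- stamp_1: Wooden hand stamp, 25 x 44 x 77 mm, a bystander. Origin at its underside.
- dust_brush: Flat dusting brush with wooden handle, 53 x 196 x 13 mm, a bystander. Origin at its underside.
- label_roll: White roll of labels, 54 mm wide, 40 mm high, a bystander. Origin at its underside.
Mind the look-alikes: they are no part of the job. Several things look just like the index_mark: the one meant starts farthest to the robot's right.

How it is judged:
By the outcome, as a careful person would: the job done as asked, in the order asked, and still so for the second after the job is handed in, with the robot touching nothing.
It also fails if it takes over 72 s, if anything falls off the work surface, if the arm or the gripper's body presses on something with over 40 N, if the wrist force passes 120 N, or if a joint passes its speed limit or range.

## Working session

There is one attempt and no reset: what is moved stays moved. The work goes in short steps, Python scripts to look and compute and a shell command to move; the robot and the scene stay as the last step left them, time stands still between calls to the robot, and variables do not carry over. Pictures are saved under pics/ and viewed, at most 13 in all, crops included, and the job is handed in when it is done.

```bash
mkdir -p pics; ls; cat > h.py <<'E'
import numpy as np, cv2
from scipy.spatial.transform import Rotation as R
from workcell import r
def rot(a):
    a=np.array(a,float)
    if a.shape==(3,3): return a
    return R.from_rotvec(a).as_matrix() if a.size==3 else R.from_quat(a).as_matrix()
def ray(c,px):
    d=rot(c["attitude"])@np.linalg.inv(c["K"])@np.array([px[0],px[1],1.]); return np.array(c["eye"],float),d
def onz(c,px,z):
    e,d=ray(c,px); return e+d*(z-e[2])/d[2]
def tri(c1,p1,c2,p2):
    e1,d1=ray(c1,p1);e2,d2=ray(c2,p2)
    d1/=np.linalg.norm(d1);d2/=np.linalg.norm(d2)
    s=np.linalg.lstsq(np.c_[d1,-d2],e2-e1,rcond=None)[0]
    a=e1+d1*s[0];b=e2+d2*s[1]; return (a+b)/2,np.linalg.norm(a-b)
def proj(c,p):
    q=np.array(c["K"])@rot(c["attitude"]).T@(np.array(p)-np.array(c["eye"])); return q[:2]/q[2]
E
python3 - <<'E'
from h import *
np.set_printoptions(precision=4,suppress=True)
o=r.get_obs(); print({k:np.round(v,3) for k,v in o.items()})
for n in("side","top"):
    c=r.capture(n); cv2.imwrite(f"pics/{n}0.png",c["pixels"]); print(n,c["K"],c["eye"],c["attitude"])
    for l in "jig knob_grip fence pointer index_mark pad".split():
        print(l,[(np.round(d["pixel"],1),round(d["conf"],2)) for d in r.landmark_of(n,l)][:6])
E
```

```text
pics
{'clock': np.float64(0.0), 'joint_pos': array([-1.188,  0.116,  1.442,  0.   ,  1.584, -0.038]), 'joint_vel': array([ 0.001,  0.001,  0.   , -0.   ,  0.001,  0.002]), 'tau': array([  0.003, -73.198, -63.249,   0.   ,   0.006,  -0.   ]), 'tool_pos': array([ 0.276, -0.616,  0.25 ]), 'tcp_rot': array([-3.071, -0.656,  0.   ]), 'ft_force': array([-0.252,  0.333,  0.401]), 'ft_torque': array([-0.032, -0.002,  0.004]), 'grasp_force': np.float64(0.0), 'width': np.float64(0.085)}
side [[360.2201   0.     263.882 ]
 [  0.     360.2201 190.3905]
 [  0.       0.       1.    ]] [0.5567 0.8381 0.3806] [-0.0236  2.5498 -1.8045]
jig [(array([298.5, 222.9]), 0.74)]
knob_grip [(array([302.1, 215.7]), 0.91)]
fence []
pointer [(array([335.7, 226.1]), 0.62)]
index_mark [(array([337.2, 232.8]), 0.62), (array([383.7, 255.9]), 0.44)]
pad [(array([299.4, 205.8]), 0.87)]
top [[382.9209   0.     251.1088]
 [  0.     382.9209 193.4643]
 [  0.       0.       1.    ]] [0.3903 0.0559 1.0739] [-2.1692  2.1261 -0.1941]
jig [(array([261.4, 219.6]), 0.62)]
knob_grip [(array([201. , 209.8]), 0.72)]
fence [(array([251.3, 220. ]), 0.92)]
pointer [(array([245., 250.]), 0.56)]
index_mark [(array([206.6, 278.2]), 0.42), (array([245.4, 254.2]), 0.37), (array([236.6, 129.5]), 0.22)]
pad [(array([288.4, 220.2]), 0.94)]
```

View pics/top0.png

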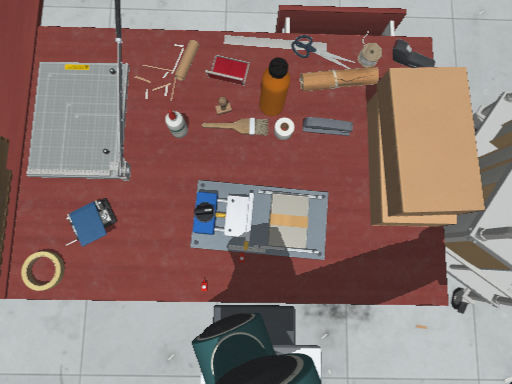

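View pics/side0.png

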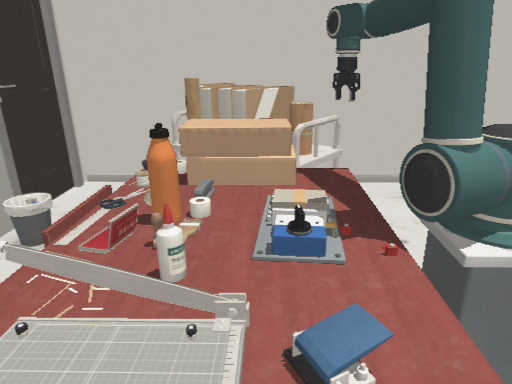

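```bash
python3 - <<'E'
import cv2,numpy as np
t=cv2.imread("pics/top0.png");s=cv2.imread("pics/side0.png")
a=cv2.resize(t[172:297,185:335],(720,600),interpolation=cv2.INTER_CUBIC)
cv2.imwrite("pics/tc.png",a)
b=cv2.resize(s[180:265,250:405],None,fx=5,fy=5,interpolation=cv2.INTER_CUBIC);cv2.imwrite("pics/sc.png",b)
E
```

```text
(no output)
```

View pics/tc.png

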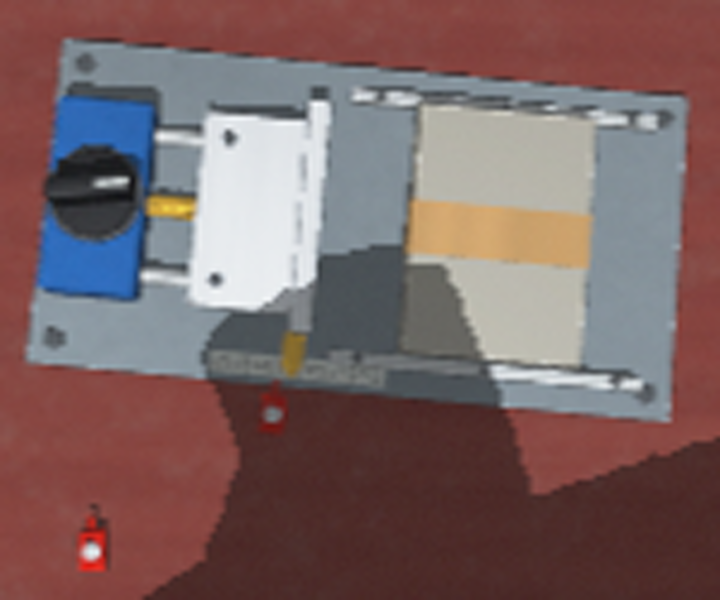

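View pics/sc.png

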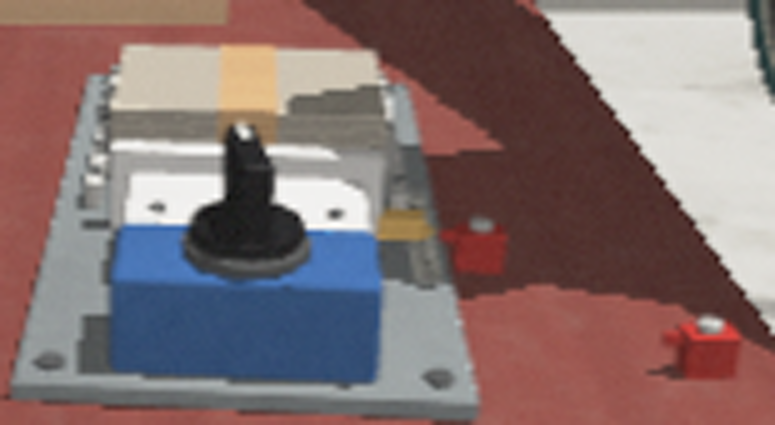

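The index candidates in the top image are (242,257) and (204,285). The one at (242,257) is clamped on the bed edge and lies farthest right (−y), so it is the one meant. The crop also shows the pointer tip at about (245.4,250) and the knob bar roughly along the jig's y.

```bash
cat >> h.py <<'E'
def jigpose(c):
    px=np.array([(65,38),(688,95),(671,420),(28,362)])/4.8+[185,172]
    W=np.array([onz(c,p,.01)[:2] for p in px]); M=np.array([[.095,.2],[.095,-.17],[-.095,-.17],[-.095,.2]])
    a,b=M-M.mean(0),W-W.mean(0); y=np.arctan2((a[:,0]*b[:,1]-a[:,1]*b[:,0]).sum(),(a*b).sum())
    Rm=np.array([[np.cos(y),-np.sin(y)],[np.sin(y),np.cos(y)]]); t=W.mean(0)-Rm@M.mean(0)
    return y,Rm,t,W-(M@Rm.T+t)
E
python3 - <<'E'
from h import *
np.set_printoptions(precision=4,suppress=True)
t=r.capture("top");s=r.capture("side")
y,Rm,o,res=jigpose(t); print("jig",np.degrees(y),o,res)
J=lambda p:(Rm.T@(np.array(p[:2])-o))
g=lambda n,l,i=0:r.landmark_of(n,l)[i]["pixel"]
kt,ks=g("top","knob_grip"),g("side","knob_grip")
k,e=tri(t,kt,s,ks); print("knob",k,e,J(k))
pt,ps=g("top","pointer"),g("side","pointer")
p,e=tri(t,pt,s,ps);print("ptr",p,e,J(p),"z14",J(onz(t,pt,.014)),J(onz(s,ps,.014)))
print("vis",J(onz(t,(245.4,249.9),.014)))
for n,c in(("top",t),("side",s)):
    for d in r.landmark_of(n,"index_mark"): print(n,d["pixel"],d["conf"],"z14",J(onz(c,d["pixel"],.014)),J(onz(c,d["pixel"],0)))
print("fence",J(onz(t,g("top","fence"),.01)),"pad",J(onz(t,g("top","pad"),.01)))
# index by red mask
for n,c,x0,x1,y0,y1 in(("top",t,230,255,245,270),("side",s,325,358,215,245)):
    b=c["pixels"][y0:y1,x0:x1].astype(int); print(n);
    print((b[...,2]-np.maximum(b[...,1],b[...,0])) if n=="top" else "")
# knob mask
m=r.silhouettes("top","knob_grip");print(m[0]["extent"])
# bar direction: highlight in crop
a=onz(t,np.array((48,192))/4.8+[185,172],k[2]+.014);b=onz(t,np.array((130,182))/4.8+[185,172],k[2]+.014)
print("bar",a,b,np.degrees(np.arctan2(*(b-a)[:2][::-1])),np.linalg.norm(b-a))
E
```

```text
jig -4.011171988540338 [ 0.4887 -0.0079] [[-0.0003 -0.0006]
 [-0.0003  0.001 ]
 [ 0.0002  0.0001]
 [ 0.0003 -0.0004]]
knob [0.4981 0.166  0.0911] 0.0011586404474354293 [-0.0028  0.1742]
ptr [0.4056 0.0524 0.0067] 0.007259768734545018 [-0.0871  0.0544] z14 [-0.0836  0.054 ] [-0.0887  0.0706]
vis [-0.0882  0.05  ]
top [241.2, 254.8] 0.55 z14 [-0.1024  0.0602] [-0.1024  0.0602]
top [207.7, 279.1] 0.47 z14 [-0.1749  0.1443] [-0.1758  0.1455]
top [263.1, 218.8] 0.44 z14 [0.0013 0.0088] [0.0026 0.0081]
side [337.1, 233.5] 0.67 z14 [-0.0868  0.095 ] [-0.0905  0.0663]
side [381.3, 255.4] 0.47 z14 [-0.1657  0.1881] [-0.1724  0.1629]
fence [-0.0065  0.0426] pad [ 0.003  -0.0591]
top
[[ -4  -5  -5  -6  -5  -7  -8 -10  -8 -10 -12 -11 -11   5  21  26  26  22
    9 -11 -11 -11 -11  -8  -6]
 [ -4  -3  -5  -3  -5  -3  -3  -4  -4  -4  -5  -4  -5   6  22  27  27  19
    3  -9 -10 -11 -11  -6  -6]
 [ -3  -3  -3  -3  -3  -4  -3  -2  -3  -2  -3  -4  -4  12  27  27  25  19
    1  -4  -4  -4  -4  -6  -5]
 [ -4  -3  -3  -3  -2  -2  -2  -3  -3  -3  -3  -3  -3   7  22  26  25  16
    0  -3  -4  -3  -5  -4  -5
[... 1628 characters left out ...]
34  35  34  34  32  33
   32  34  33  33  34  35  35]
 [ 66  64  65  63  53  32  34  34  34  33  34  34  33  33  32  32  33  32
   36  34  36  34  33  34  34]
 [ 65  63  63  65  54  35  35  35  34  34  33  33  32  32  32  33  31  33
   32  33  34  35  33  35  34]
 [ 62  62  61  60  53  32  34  34  32  31  32  32  32  32  32  31  32  32
   31  30  32  33  34  34  34]
 [ 62  59  59  60  52  32  30  32  32  31  31  32  33  32  33  34  34  32
   32  33  33  35  35  32  33]
 [ 60  59  59  61  53  32  33  32  31  31  32  32  33  34  33  34  33  36
   32  35  33  32  35  35  33]]
side

[203.5, 212.8, 22.2, 19.9]
bar [0.4957 0.1784 0.1051] [0.5019 0.1354 0.1051] -81.7831854210445 0.04347251533145955
```

```bash
python3 -m pendant '[{"claw":0.3,"tx":0.1,"ty":-0.12,"wz":-0.08},{"claw":0.3,"tx":0.2,"ty":-0.24,"wz":-0.16},{"claw":0.3,"tx":0.3,"ty":-0.36,"wz":-0.22},{"claw":0.3,"tx":0.4,"ty":-0.48,"wz":-0.28},{"claw":0.3,"tx":0.5,"ty":-0.6,"wz":-0.34},{"claw":0.3,"tx":0.6,"ty":-0.72,"wz":-0.4},{"claw":0.3,"tx":0.652,"ty":-0.779,"wz":-0.41},{"claw":0.3,"tx":0.652,"ty":-0.779,"wz":-0.41},{"claw":0.3,"tx":0.652,"ty":-0.779,"wz":-0.41},{"claw":0.3,"tx":0.652,"ty":-0.779,"wz":-0.41},{"claw":0.3,"tx":0.652,"ty":-0.779,"wz":-0.41}]'
cat >> h.py <<'E'
def go(x,y,z,yaw):
    """print shares needed to reach a pointing-down pose with tool x at world yaw deg"""
    o=r.get_obs(); T=rot(o["tcp_rot"]); G=R.from_euler("z",yaw,degrees=True).as_matrix()@np.diag([1,-1,-1.])
    print("t",np.round(T.T@(np.array([x,y,z])-o["tool_pos"])/.4,4),"w",np.round(R.from_matrix(T.T@G).as_rotvec()/(np.pi/2),4))
    st()
def st():
    o=r.get_obs();T=rot(o["tcp_rot"]); print("clk %.2f"%o["clock"],"p",np.round(o["tool_pos"],4),"yaw %.2f"%np.degrees(np.arctan2(T[1,0],T[0,0])),"F",np.round(o["ft_force"],1),"M",np.round(o["ft_torque"],2),"w %.4f g %.1f"%(o["width"],o["grasp_force"]),"q",np.round(o["joint_pos"],2))
E
python3 -c "
from h import *
go(.4975,.166,.2,98.2)"
```

```text
t [ 1.3048 -1.5583  0.1257] w [-0.      0.     -0.8232]
clk 1.25 p [ 0.2757 -0.6161  0.2503] yaw 24.11 F [-1.  -0.2 -0.3] M [-0.07 -0.03 -0.07] w 0.0855 g 0.0 q [-1.19  0.12  1.44 -0.    1.58 -0.04]invalid input
```

```bash
python3 -m pendant '[{"claw":0.3,"tx":0.2,"ty":-0.24,"tz":0,"wx":0,"wy":0,"wz":-0.13},{"claw":0.3,"tx":0.3,"ty":-0.36,"tz":0,"wx":0,"wy":0,"wz":-0.2},{"claw":0.3,"tx":0.4,"ty":-0.48,"tz":0,"wx":0,"wy":0,"wz":-0.26},{"claw":0.3,"tx":0.652,"ty":-0.779,"tz":0,"wx":0,"wy":0,"wz":-0.41},{"claw":0.3,"tx":0.652,"ty":-0.779,"tz":0,"wx":0,"wy":0,"wz":-0.41},{"claw":0.3,"tx":0.652,"ty":-0.779,"tz":0,"wx":0,"wy":0,"wz":-0.41},{"claw":0.3,"tx":0.652,"ty":-0.779,"tz":0,"wx":0,"wy":0,"wz":-0.41},{"claw":0.3,"tx":0.652,"ty":-0.779,"tz":0,"wx":0,"wy":0,"wz":-0.41},{"claw":0.3,"tx":0.652,"ty":-0.779,"tz":0,"wx":0,"wy":0,"wz":-0.41},{"claw":0.3,"tx":0.652,"ty":-0.779,"tz":0,"wx":0,"wy":0,"wz":-0.41}]' 
python3 -c "
from h import *
go(.4975,.166,.2,98.2)"
```

```text
clock: 2.25
tool_pos: [0.3869, -0.2241, 0.2507]
tcp_rot: [2.704, 1.598, 0.001]
ft_force: [-1.1, -1.1, -0.4]
width: 0.0556
grasp_force: 0.0
t [ 0.9879 -0.2282  0.1264] w [ 6.000e-04  3.000e-04 -4.114e-01]
clk 2.25 p [ 0.3869 -0.2241  0.2507] yaw 61.17 F [-1.1 -1.1 -0.4] M [0.   0.07 0.02] w 0.0556 g 0.0 q [-0.58 -0.4   1.9  -0.    1.64 -0.08]
```

```bash
python3 -m pendant '[{"claw":0.3,"tx":0.12,"ty":-0.03,"tz":0,"wx":0,"wy":0,"wz":-0.05},{"claw":0.3,"tx":0.35,"ty":-0.08,"tz":0,"wx":0,"wy":0,"wz":-0.15},{"claw":0.3,"tx":0.988,"ty":-0.228,"tz":0.125,"wx":0,"wy":0,"wz":-0.411},{"claw":0.3,"tx":0.988,"ty":-0.228,"tz":0.125,"wx":0,"wy":0,"wz":-0.411},{"claw":0.3,"tx":0.988,"ty":-0.228,"tz":0.125,"wx":0,"wy":0,"wz":-0.411},{"claw":0.3,"tx":0.988,"ty":-0.228,"tz":0.125,"wx":0,"wy":0,"wz":-0.411},{"claw":0.3,"tx":0.988,"ty":-0.228,"tz":0.125,"wx":0,"wy":0,"wz":-0.411},{"claw":0.3,"tx":0.988,"ty":-0.228,"tz":0.125,"wx":0,"wy":0,"wz":-0.411},{"claw":0.3,"tx":0.988,"ty":-0.228,"tz":0.125,"wx":0,"wy":0,"wz":-0.411},{"claw":0.3,"tx":0.988,"ty":-0.228,"tz":0.125,"wx":0,"wy":0,"wz":-0.411},{"claw":0.3,"tx":0.988,"ty":-0.228,"tz":0.125,"wx":0,"wy":0,"wz":-0.411}]' 
python3 -c "
from h import *
np.set_printoptions(precision=4,suppress=True)
t=r.capture('top');lt=r.landmark_of('top','knob_grip');s=r.capture('side');ls=r.landmark_of('side','knob_grip')
print(lt,ls)
o=r.get_obs()['tool_pos']; print('tip px',proj(s,o+np.array([0,0,-.019])),proj(s,[.4975,.166,.091]))
cv2.imwrite('pics/a.png',np.hstack([cv2.resize(t['pixels'][160:285,160:310],(400,333),interpolation=2),cv2.resize(s['pixels'][130:255,230:380],(400,333),interpolation=2)]))
go(.4975,.166,.096,98.2)"
```

```text
clock: 3.35
tool_pos: [0.4987, 0.1633, 0.2002]
tcp_rot: [2.062, 2.37, -0.001]
ft_force: [0.3, 0.2, -0.9]
width: 0.0556
grasp_force: 0.0
[{'pixel': [201.5, 209.2], 'conf': 0.68}] [{'pixel': [299.7, 212.9], 'conf': 0.9}, {'pixel': [202.4, 213.7], 'conf': 0.22}]
tip px [302.237  171.5151] [301.4673 214.9821]
t [ 0.0067 -0.0016  0.2619] w [ 0.0005  0.     -0.0033]
clk 3.55 p [0.4984 0.1634 0.2008] yaw 97.90 F [-0.6  0.5 -0.4] M [-0.02  0.    0.03] w 0.0560 g 0.0 q [ 0.27 -0.2   1.83 -0.    1.51  0.13]
```

View pics/a.png

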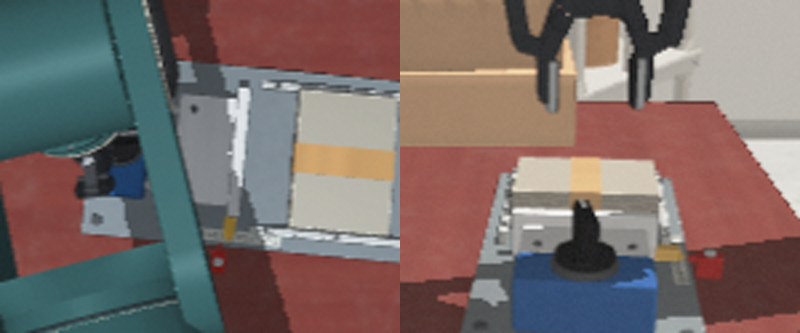

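The view from above shows the fingers straddling the bar, with the pointer and index both still visible. I'll descend and grip.

```bash
python3 -m pendant '[{"claw":0.3,"tx":0.0067,"ty":0.0046,"tz":0.1,"wx":0,"wy":0,"wz":0},{"claw":0.3,"tx":0.0067,"ty":0.0046,"tz":0.18,"wx":0,"wy":0,"wz":0},{"claw":0.3,"tx":0.0067,"ty":0.0046,"tz":0.23,"wx":0,"wy":0,"wz":0},{"claw":0.3,"tx":0.0067,"ty":0.0046,"tz":0.26,"wx":0,"wy":0,"wz":0},{"claw":0.3,"tx":0.0067,"ty":0.0046,"tz":0.26,"wx":0,"wy":0,"wz":0},{"claw":-0.5,"tx":0.0067,"ty":0.0046,"tz":0.26,"wx":0,"wy":0,"wz":0},{"claw":-1,"tx":0.0067,"ty":0.0046,"tz":0.26,"wx":0,"wy":0,"wz":0},{"claw":-1,"tx":0.0067,"ty":0.0046,"tz":0.26,"wx":0,"wy":0,"wz":0},{"claw":-1,"tx":0.0067,"ty":0.0046,"tz":0.26,"wx":0,"wy":0,"wz":0},{"claw":-1,"tx":0.0067,"ty":0.0046,"tz":0.26,"wx":0,"wy":0,"wz":0}]' 40
python3 -c "
from h import *
st()"
```

```text
clock: 4.55
tool_pos: [0.4999, 0.1677, 0.0976]
tcp_rot: [2.061, 2.371, 0.001]
ft_force: [-3.9, -2.0, 7.3]
width: 0.0134
grasp_force: 41.5
clk 4.55 p [0.4999 0.1677 0.0976] yaw 98.00 F [-3.9 -2.   7.3] M [-0.31  0.7  -0.08] w 0.0134 g 41.5 q [ 0.28 -0.12  1.93 -0.    1.33  0.14]
```

```bash
python3 -m pendant '[{"claw":-1,"tx":0,"ty":0,"tz":-0.004,"wx":0,"wy":0,"wz":-0.09},{"claw":-1,"tx":0,"ty":0,"tz":-0.004,"wx":0,"wy":0,"wz":-0.18},{"claw":-1,"tx":0,"ty":0,"tz":-0.004,"wx":0,"wy":0,"wz":-0.27},{"claw":-1,"tx":0,"ty":0,"tz":-0.004,"wx":0,"wy":0,"wz":-0.36},{"claw":-1,"tx":0,"ty":0,"tz":-0.004,"wx":0,"wy":0,"wz":-0.45},{"claw":-1,"tx":0,"ty":0,"tz":-0.004,"wx":0,"wy":0,"wz":-0.54},{"claw":-1,"tx":0,"ty":0,"tz":-0.004,"wx":0,"wy":0,"wz":-0.63},{"claw":-1,"tx":0,"ty":0,"tz":-0.004,"wx":0,"wy":0,"wz":-0.72},{"claw":-1,"tx":0,"ty":0,"tz":-0.004,"wx":0,"wy":0,"wz":-0.81},{"claw":-1,"tx":0,"ty":0,"tz":-0.004,"wx":0,"wy":0,"wz":-0.9},{"claw":-1,"tx":0,"ty":0,"tz":-0.004,"wx":0,"wy":0,"wz":-0.9}]'
cat >> h.py <<'E'
def meas(tag,show=False):
    """pointer/index columns from top view -> gap in mm along jig y (+ = pointer behind index)"""
    P=np.mean([r.capture("top")["pixels"].astype(float) for _ in range(4)],0); c=r.capture("top")
    y,Rm,o=JP if JP else jigpose(c)[:3]
    b=P[244:258,225:262]; br=b[...,2]-b[...,0]; rg=b[...,2]-np.maximum(b[...,1],b[...,0])
    if show: print("R-B rows244..");print(np.round(b[...,2]-b[...,0]).astype(int)); print("R-max(G,B)");print(np.round(rg).astype(int))
    cv2.imwrite(f"pics/{tag}.png",cv2.resize(P[225:275,205:271].astype(np.uint8),(792,600),interpolation=cv2.INTER_CUBIC))
    st()
JP=None
E
python3 -c "
from h import *
np.set_printoptions(linewidth=250)
meas('m1',True)"
```

```text
clock: 5.65
tool_pos: [0.4949, 0.1605, 0.0972]
tcp_rot: [-0.022, -3.127, 0.026]
ft_force: [-58.3, -73.8, 35.4]
width: 0.0132
grasp_force: 48.2
R-B rows244..
[[-44 -44 -45 -46 -45 -44 -44 -45 -37 -17 -14 -11 -11 -11 -11  37  94  87  86  63   7 -10 -11 -12 -12 -12 -11 -12 -11  -9 -10 -11 -11 -11 -12 -12 -12]
 [-44 -45 -45 -44 -45 -45 -45 -46 -38 -19  -9  -8 -10  -9 -10  30  89  86  85  56  -1 -11 -11 -11 -11 -11 -12 -10  -7  -8  -9 -10 -10  -9  -8  -8  -8]
 [-45 -44 -44 -44 -45 -46 -46 -47 -41 -23 -10  -4  -2  -2  -2  33  90  87  85  51   2  -7  -8  -9  -9 -10 -10  -9  -7  -8  -8 -10 -11 -11 -10  -9 -10]
 [-45 -46 -46 -46 -46 -45 -45 -46 -47 -40 -14  -4  -1  -1   2  40  88  87  86  50  -2  -2  -2  -3  -2  -3  -3  -4  -6  -5  -6  -8  -7 -11 -11  -9  -8]
 [-45 -46 -46 -46 -47 -46 -46 -47 -47 -38 -12  -6  -1  -2  -2  27  82  82  73  40  -2  -1  -1  -2  -1  -2  -2  -2  -3  -2  -4  -4  -4  -5  -4  -4  -4]
 [-46 -46 -47 -46 -47 -48 -46 -46 -47 -40 -18  -5  -1  -2  -2  12  52  78  44  10  -2  -2  -2  -1  -1  -2  -2  -1  -2  -3  -3  -3  -2  -4  -4  -5  -4]
 [-46 -47 -47 -47 -48 -48 -48 -47 -48
[... 2745 characters left out ...]
9  32  60  90  73  73  63  48  34  34  33  32  32  33  33  32  33  32  32  32  31  45  60  54  45]
 [-49 -48 -48 -48 -48 -49 -50 -50 -50 -48 -47 -38  -4  20  54  81  80  81  82  66  34  34  33  33  33  32  32  31  31  32  32  32  32  46  61  61  62]
 [-50 -50 -50 -50 -49 -50 -50 -49 -49 -50 -50 -40  -4  15  52  62  43  63  79  65  33  33  33  33  32  32  32  31  31  31  32  32  32  34  49  62  62]
 [-48 -48 -50 -48 -49 -50 -49 -48 -48 -48 -50 -41 -19  11  48  24  -7   2  36  70  34  33  33  32  33  33  32  32  30  31  32  34  32  31  46  62  61]]
clk 5.90 p [0.495  0.1605 0.0972] yaw 178.89 F [-58.8 -72.8  35.8] M [-12.18   9.21  -0.44] w 0.0130 g 48.2 q [ 0.27 -0.13  1.94 -0.01  1.35 -1.28]
```

Lateral force is high because the grip was off-axis by about 6 mm. From the two poses the knob axis is at about (0.5017, 0.161). I'll relieve the force, open, recentre and grip again.

```bash
python3 -m pendant '[{"claw":-1,"tx":0.006,"ty":-0.007,"tz":-0.004,"wx":0,"wy":0,"wz":0},{"claw":-1,"tx":0.012,"ty":-0.014,"tz":-0.004,"wx":0,"wy":0,"wz":0},{"claw":-1,"tx":0.012,"ty":-0.014,"tz":-0.004,"wx":0,"wy":0,"wz":0},{"claw":-0.4,"tx":0.012,"ty":-0.014,"tz":-0.004,"wx":0,"wy":0,"wz":0},{"claw":-0.4,"tx":0.012,"ty":-0.014,"tz":-0.004,"wx":0,"wy":0,"wz":0},{"claw":-0.4,"tx":0.004,"ty":-0.013,"tz":-0.004,"wx":0,"wy":0,"wz":0},{"claw":-0.4,"tx":-0.005,"ty":-0.013,"tz":-0.004,"wx":0,"wy":0,"wz":0},{"claw":-0.4,"tx":-0.005,"ty":-0.013,"tz":-0.004,"wx":0,"wy":0,"wz":0}]' 
python3 -c "
from h import *
go(.5017,.1612,.098,178.9)"
```

```text
clock: 6.7
tool_pos: [0.5021, 0.1626, 0.0998]
tcp_rot: [0.027, 3.141, 0.0]
ft_force: [-0.2, -0.4, 0.4]
width: 0.0253
grasp_force: 0.0
t [ 0.0011 -0.0034  0.0044] w [0.0001 0.0003 0.0012]
clk 6.70 p [0.5021 0.1626 0.0998] yaw 179.00 F [-0.2 -0.4  0.4] M [-0.02  0.01  0.05] w 0.0253 g 0.0 q [ 0.26 -0.13  1.93  0.    1.34 -1.29]
```

```bash
python3 -m pendant '[{"claw":-0.4,"tx":0.001,"ty":-0.003,"tz":0.004,"wx":0,"wy":0,"wz":0},{"claw":-1,"tx":0.001,"ty":-0.003,"tz":0.004,"wx":0,"wy":0,"wz":0},{"claw":-1,"tx":0.001,"ty":-0.003,"tz":0.004,"wx":0,"wy":0,"wz":0},{"claw":-1,"tx":0.001,"ty":-0.003,"tz":0.004,"wx":0,"wy":0,"wz":0},{"claw":-1,"tx":0.001,"ty":-0.003,"tz":0.004,"wx":0,"wy":0,"wz":-0.04},{"claw":-1,"tx":0.001,"ty":-0.003,"tz":0.004,"wx":0,"wy":0,"wz":-0.1},{"claw":-1,"tx":0.001,"ty":-0.003,"tz":0.004,"wx":0,"wy":0,"wz":-0.18},{"claw":-1,"tx":0.001,"ty":-0.003,"tz":0.004,"wx":0,"wy":0,"wz":-0.22},{"claw":-1,"tx":0.001,"ty":-0.003,"tz":0.004,"wx":0,"wy":0,"wz":-0.22}]' 40
python3 -c "
from h import *
st()"
```

```text
clock: 7.6
tool_pos: [0.5011, 0.1591, 0.0979]
tcp_rot: [0.516, -3.098, 0.007]
ft_force: [-2.1, -20.3, 5.5]
width: 0.0133
grasp_force: 41.4
clk 7.60 p [0.5011 0.1591 0.0979] yaw -161.09 F [ -2.1 -20.3   5.5] M [-3.42  0.56  0.1 ] w 0.0133 g 41.4 q [ 0.26 -0.13  1.93 -0.    1.34 -1.64]
```

```bash
python3 -m pendant '[{"claw":-1,"tx":0.001,"ty":-0.004,"tz":0,"wx":0,"wy":0,"wz":-0.06},{"claw":-1,"tx":0.001,"ty":-0.004,"tz":0,"wx":0,"wy":0,"wz":-0.14},{"claw":-1,"tx":0.001,"ty":-0.004,"tz":0,"wx":0,"wy":0,"wz":-0.22},{"claw":-1,"tx":0.001,"ty":-0.004,"tz":0,"wx":0,"wy":0,"wz":-0.22}]'
cat >> h.py <<'E'
def gap():
    """mm the pointer stands behind (+) the index; sub-pixel columns in the top view"""
    c=r.capture("top"); P=np.mean([c["pixels"].astype(float)]+[r.capture("top")["pixels"].astype(float) for _ in range(3)],0)
    rb=P[...,2]-P[...,0]; rg=P[...,2]-np.maximum(P[...,1],P[...,0])
    def cen(a,row,lo,hi):
        v=a[row,lo:hi]; v=np.clip(v-np.percentile(v,50)-8,0,None); return (v*np.arange(lo,hi)).sum()/v.sum()
    ptr=[cen(rb,k,228,254) for k in range(244,250)]; ton=[cen(rg,251,239,247)]
    print("ptr",np.round(ptr,2),"tongue",np.round(ton,2))
    y,Rm,o=jigpose(c)[:3]; J=lambda p:Rm.T@(p[:2]-o)
    a=[J(onz(c,(q,k),.014))[1]*1e3 for q,k in zip(ptr,range(244,250))]; b=J(onz(c,(ton[0],251),.014))[1]*1e3
    print("ptr y",np.round(a,2),"index y %.2f gap %.2f"%(b,np.mean(a[1:5])-b)); st()
E
python3 -c "
from h import *
gap()"
```

```text
clock: 8.0
tool_pos: [0.501, 0.1587, 0.0979]
tcp_rot: [1.045, -2.961, 0.002]
ft_force: [-4.3, -8.7, 4.1]
width: 0.0133
grasp_force: 41.5
ptr [240.23 240.19 240.08 240.02 240.21 239.98] tongue [242.13]
ptr y [65.54 65.42 65.47 65.37 64.59 64.97] index y 58.60 gap 6.61
clk 8.20 p [0.501  0.1587 0.098 ] yaw -141.41 F [-3.2 -9.   4.4] M [-1.31  0.74  0.13] w 0.0131 g 41.5 q [ 0.26 -0.13  1.94 -0.    1.33 -1.99]
```

```bash
python3 -m pendant '[{"claw":-1,"tx":0.002,"ty":-0.001,"tz":0,"wx":0,"wy":0,"wz":0.09},{"claw":-1,"tx":0.002,"ty":-0.001,"tz":0,"wx":0,"wy":0,"wz":0.18},{"claw":-1,"tx":0.002,"ty":-0.001,"tz":0,"wx":0,"wy":0,"wz":0.27},{"claw":-1,"tx":0.002,"ty":-0.001,"tz":0,"wx":0,"wy":0,"wz":0.36},{"claw":-1,"tx":0.002,"ty":-0.001,"tz":0,"wx":0,"wy":0,"wz":0.45},{"claw":-1,"tx":0.002,"ty":-0.001,"tz":0,"wx":0,"wy":0,"wz":0.54},{"claw":-1,"tx":0.002,"ty":-0.001,"tz":0,"wx":0,"wy":0,"wz":0.63},{"claw":-1,"tx":0.002,"ty":-0.001,"tz":0,"wx":0,"wy":0,"wz":0.72},{"claw":-1,"tx":0.002,"ty":-0.001,"tz":0,"wx":0,"wy":0,"wz":0.81},{"claw":-1,"tx":0.002,"ty":-0.001,"tz":0,"wx":0,"wy":0,"wz":0.88},{"claw":-1,"tx":0.002,"ty":-0.001,"tz":0,"wx":0,"wy":0,"wz":0.92},{"claw":-1,"tx":0.002,"ty":-0.001,"tz":0,"wx":0,"wy":0,"wz":0.92}]'
python3 -c "
from h import *
np.set_printoptions(linewidth=200)
gap()
c=r.capture('top');b=c['pixels'][250:264,234:250].astype(int);print(b[...,2]-np.maximum(b[...,1],b[...,0]))
cv2.imwrite('pics/g.png',cv2.resize(c['pixels'][232:268,218:266],(800,600),interpolation=cv2.INTER_CUBIC))
"
```

```text
clock: 9.4
tool_pos: [0.5012, 0.1586, 0.098]
tcp_rot: [1.183, 2.909, 0.0]
ft_force: [3.0, -2.4, -1.4]
width: 0.0131
grasp_force: 40.8
ptr [242.15 242.12 242.08 242.   242.13 241.75] tongue [242.14]
ptr y [60.31 60.15 60.01 59.97 59.36 60.14] index y 58.58 gap 1.29
clk 9.60 p [0.5012 0.1586 0.098 ] yaw 135.89 F [ 3.8 -3.6 -1. ] M [-0.31 -0.93 -0.1 ] w 0.0135 g 40.8 q [ 0.26 -0.13  1.94 -0.    1.33 -0.54]
[[-47 -47 -46 -48 -38 -11  -9  -3  -1  -4  -5  -6  -5  -4  -4  -4]
 [-49 -50 -46 -48 -42 -17 -11   5  38  16 -11 -13 -11 -10  -9  -9]
 [-46 -49 -49 -49 -45 -17  24  40  49  23   4   2  -4 -12 -10 -11]
 [-49 -48 -49 -49 -45 -28  21  50  61  41  34  33  33  32  32  29]
 [-48 -49 -49 -50 -49 -26  50  72  73  63  48  33  34  35  32  32]
 [-49 -49 -49 -50 -49 -41  30  81  81  86  66  35  32  34  35  32]
 [-48 -49 -49 -50 -50 -42   5  44  62  81  63  34  32  34  32  32]
 [-48 -47 -49 -50 -49 -46 -29  -7   2  38  72  32  32  33  33  33]
 [-47 -49 -50 -50 -49 -49 -34  -7  -6  12  58  35  33  32  33  33]
 [-50 -51 -49 -48 -49 -50 -41  -8   8  46  53  35  34  34  34  35]
 [-48 -50 -49 -46 -48 -49 -44  13  67  75  52  32  34  34  33  34]
 [-48 -48 -48 -49 -49 -50 -49 -17  68  69  44  32  35  34  35  34]
 [-49 -48 -49 -48 -47 -49 -48 -29  39  54  36  33  32  32  35  35]
 [-51 -49 -48 -48 -48 -48 -48 -37  11  32  31  31  30  31  34  34]]
```

View pics/g.png

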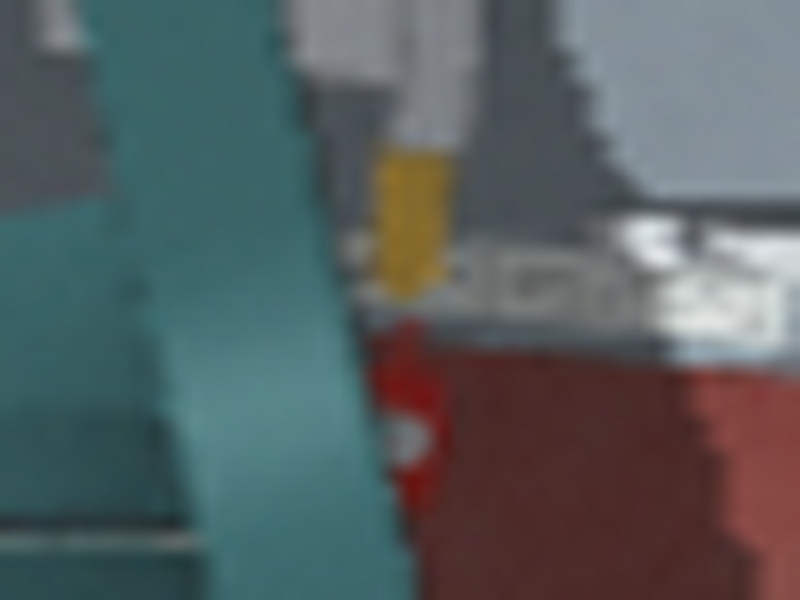

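The crop shows the pointer tip at about (241.7,249.4) and the tongue at about (242.1,251). The bed's slope in the image is −0.11 px per row, so the pointer is still about 1.4 mm behind the index.

```bash
python3 -m pendant '[{"claw":-1,"tx":0,"ty":0,"tz":0,"wx":0,"wy":0,"wz":0.05},{"claw":-1,"tx":0,"ty":0,"tz":0,"wx":0,"wy":0,"wz":0.1},{"claw":-1,"tx":0,"ty":0,"tz":0,"wx":0,"wy":0,"wz":0.1},{"claw":-1,"tx":0,"ty":0,"tz":0,"wx":0,"wy":0,"wz":0.1}]'
python3 -c "
from h import *
gap()
c=r.capture('top')
cv2.imwrite('pics/g2.png',cv2.resize(c['pixels'][232:268,218:266],(800,600),interpolation=cv2.INTER_CUBIC))
"
```

```text
clock: 10.05
tool_pos: [0.5012, 0.1586, 0.098]
tcp_rot: [1.405, 2.809, 0.0]
ft_force: [5.2, -2.2, -1.1]
width: 0.0134
grasp_force: 40.8
ptr [242.62 242.61 242.44 242.2  242.22 242.21] tongue [242.13]
ptr y [59.01 58.81 59.02 59.41 59.1  58.88] index y 58.60 gap 0.48
clk 10.25 p [0.5012 0.1586 0.098 ] yaw 126.87 F [ 4.6 -3.7 -0.7] M [-0.32 -1.04 -0.14] w 0.0130 g 40.8 q [ 0.26 -0.13  1.94 -0.    1.33 -0.39]
```

View pics/g2.png

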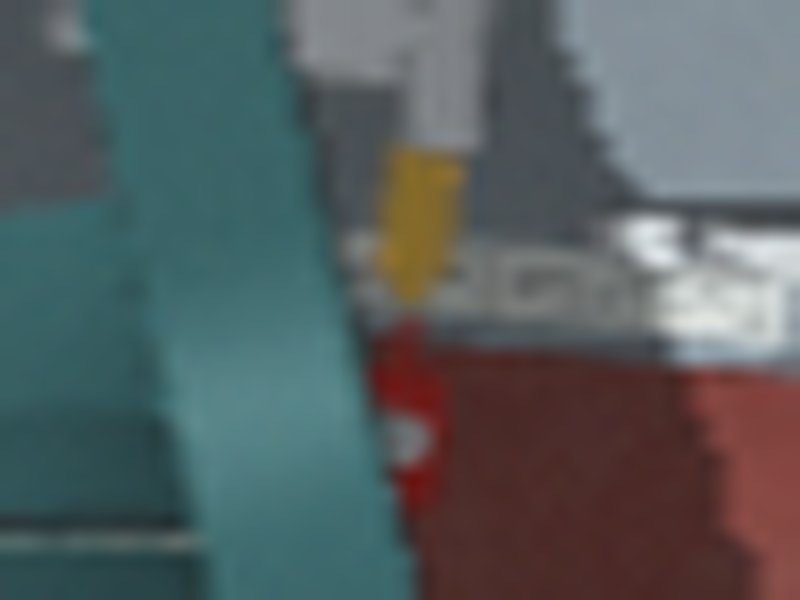

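```bash
python3 -m pendant '[{"claw":-1,"tx":0,"ty":0,"tz":0,"wx":0,"wy":0,"wz":0.025},{"claw":-1,"tx":0,"ty":0,"tz":0,"wx":0,"wy":0,"wz":0.025},{"claw":-1,"tx":0,"ty":0,"tz":0,"wx":0,"wy":0,"wz":0.025},{"claw":-0.3,"tx":0,"ty":0,"tz":0,"wx":0,"wy":0,"wz":0.025},{"claw":-0.3,"tx":0,"ty":0,"tz":0,"wx":0,"wy":0,"wz":0.025},{"claw":-0.2,"tx":0,"ty":0,"tz":-0.1,"wx":0,"wy":0,"wz":0.025},{"claw":0,"tx":0,"ty":0,"tz":-0.2,"wx":0,"wy":0,"wz":0.025},{"claw":0,"tx":0,"ty":0,"tz":-0.25,"wx":0,"wy":0,"wz":0.025},{"claw":0,"tx":0,"ty":0,"tz":-0.25,"wx":0,"wy":0,"wz":0.025}]'
python3 -c "
from h import *
np.set_printoptions(precision=4,suppress=True)
t=r.capture('top');s=r.capture('side')
y,Rm,o,_=jigpose(t)
print(o+Rm@[0,-.109],'start',o+Rm@[0,-.150])
for p in [(370,82),(370,224),(388,68),(385,210)]: print(p,onz(t,p,0),onz(t,p,.1),onz(t,p,.2))
for p in [(184,152),(297,152),(190,180),(295,180)]: print('side y at x',onz(s,p,.0),onz(s,p,.1))
g=o+Rm@[0,-.150]
go(g[0],g[1],.198,86)"
```

```text
clock: 11.2
tool_pos: [0.5017, 0.1591, 0.2013]
tcp_rot: [1.459, 2.779, 0.005]
ft_force: [1.2, 0.2, -1.4]
width: 0.0426
grasp_force: 0.0
[ 0.481  -0.1167] start [ 0.4782 -0.1576]
(370, 82) [ 0.9101 -0.3158  0.    ] [ 0.8617 -0.2812  0.1   ] [ 0.8133 -0.2466  0.2   ]
(370, 224) [ 0.4833 -0.3024  0.    ] [ 0.4746 -0.2691  0.1   ] [ 0.466  -0.2357  0.2   ]
(388, 68) [ 0.9567 -0.372   0.    ] [ 0.904  -0.3322  0.1   ] [ 0.8512 -0.2923  0.2   ]
(385, 210) [ 0.524  -0.3466  0.    ] [ 0.5116 -0.3091  0.1   ] [ 0.4991 -0.2717  0.2   ]
side y at x [ 0.9611 -0.7675  0.    ] [ 0.8548 -0.3456  0.1   ]
side y at x [ 0.4446 -0.7666  0.    ] [ 0.4741 -0.3449  0.1   ]
side y at x [ 0.8424 -0.3481  0.    ] [ 0.7673 -0.0364  0.1   ]
side y at x [ 0.4782 -0.3497  0.    ] [ 0.4988 -0.0376  0.1   ]
t [-0.6192 -0.4955 -0.001 ] w [-0.     -0.0001  0.4287]
clk 11.30 p [0.5008 0.1588 0.1977] yaw 124.58 F [-0.3  1.  -0.1] M [-0.02 -0.03 -0.02] w 0.0424 g 0.0 q [ 0.26 -0.2   1.83  0.    1.51 -0.35]
```

```bash
python3 -m pendant '[{"claw":0,"tx":-0.05,"ty":-0.04,"tz":0,"wx":0,"wy":0,"wz":0.04},{"claw":0,"tx":-0.12,"ty":-0.1,"tz":0,"wx":0,"wy":0,"wz":0.1},{"claw":0,"tx":-0.2,"ty":-0.16,"tz":0,"wx":0,"wy":0,"wz":0.16},{"claw":0,"tx":-0.28,"ty":-0.22,"tz":0,"wx":0,"wy":0,"wz":0.22},{"claw":0,"tx":-0.36,"ty":-0.29,"tz":0,"wx":0,"wy":0,"wz":0.28},{"claw":0,"tx":-0.44,"ty":-0.35,"tz":0,"wx":0,"wy":0,"wz":0.34},{"claw":0,"tx":-0.52,"ty":-0.42,"tz":0,"wx":0,"wy":0,"wz":0.4},{"claw":0,"tx":-0.59,"ty":-0.47,"tz":0,"wx":0,"wy":0,"wz":0.43},{"claw":0,"tx":-0.62,"ty":-0.495,"tz":0,"wx":0,"wy":0,"wz":0.43},{"claw":0,"tx":-0.62,"ty":-0.495,"tz":0,"wx":0,"wy":0,"wz":0.43},{"claw":0,"tx":-0.62,"ty":-0.495,"tz":0,"wx":0,"wy":0,"wz":0.43}]'
python3 -c "
from h import *
gap()
c=r.capture('top')
y,Rm,o,_=jigpose(c); d=r.landmark_of('top','pad'); print('pad',[Rm.T@(onz(c,q['pixel'],.01)[:2]-o) for q in d[:1]])
m=r.silhouettes('top','pad'); print(m[0]['extent'] if m else 0)
cv2.imwrite('pics/b.png',cv2.resize(c['pixels'][172:297,185:335],(720,600),interpolation=cv2.INTER_CUBIC))
g=o+Rm@[0,-.150]; go(g[0],g[1],.043,86)"
```

```text
clock: 12.4
tool_pos: [0.4782, -0.1575, 0.1968]
tcp_rot: [-2.299, -2.138, 0.001]
ft_force: [0.1, -0.1, 0.2]
width: 0.0428
grasp_force: 0.0
ptr [242.75 242.62 242.62 242.43 242.55 242.42] tongue [242.12]
ptr y [58.66 58.77 58.52 58.79 58.22 58.31] index y 58.64 gap -0.06
clk 12.60 p [ 0.4786 -0.1569  0.1976] yaw 85.93 F [0.7 0.8 0.1] M [-0.02  0.04  0.  ] w 0.0425 g 0.0 q [-0.37 -0.25  1.87  0.    1.52 -0.3 ]
pad [array([ 0.00097091, -0.06121598])]
[289.8, 221.3, 42.3, 57.5]
t [-0.0009 -0.0011  0.3873] w [ 0.     -0.     -0.0011]
clk 12.75 p [ 0.4786 -0.1573  0.1979] yaw 85.90 F [ 0.4  0.7 -0.6] M [-0.01 -0.09  0.02] w 0.0428 g 0.0 q [-0.37 -0.25  1.87  0.    1.52 -0.3 ]
```

View pics/b.png

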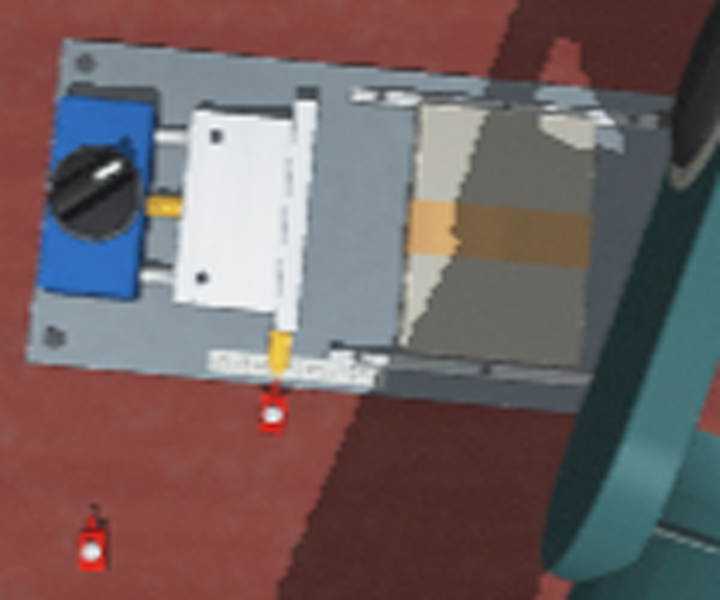

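Pointer and index are in line (gap about 0 mm), and the pad is still in place. I'll descend behind the pad.

```bash
python3 -m pendant '[{"claw":0,"tx":0,"ty":0,"tz":0.1,"wx":0,"wy":0,"wz":0},{"claw":0,"tx":0,"ty":0,"tz":0.2,"wx":0,"wy":0,"wz":0},{"claw":0,"tx":0,"ty":0,"tz":0.3,"wx":0,"wy":0,"wz":0},{"claw":0,"tx":0,"ty":0,"tz":0.36,"wx":0,"wy":0,"wz":0},{"claw":0,"tx":0,"ty":0,"tz":0.387,"wx":0,"wy":0,"wz":0},{"claw":0,"tx":0,"ty":0,"tz":0.387,"wx":0,"wy":0,"wz":0},{"claw":0,"tx":0,"ty":0,"tz":0.387,"wx":0,"wy":0,"wz":0}]'
python3 -m pendant '[{"claw":0,"tx":0.015,"ty":0,"tz":0,"wx":0,"wy":0,"wz":0},{"claw":0,"tx":0.03,"ty":0,"tz":0,"wx":0,"wy":0,"wz":0},{"claw":0,"tx":0.045,"ty":0,"tz":0,"wx":0,"wy":0,"wz":0},{"claw":0,"tx":0.055,"ty":0,"tz":0,"wx":0,"wy":0,"wz":0},{"claw":0,"tx":0.065,"ty":0,"tz":0,"wx":0,"wy":0,"wz":0},{"claw":0,"tx":0.075,"ty":0,"tz":0,"wx":0,"wy":0,"wz":0},{"claw":0,"tx":0.085,"ty":0,"tz":0,"wx":0,"wy":0,"wz":0},{"claw":0,"tx":0.095,"ty":0,"tz":0,"wx":0,"wy":0,"wz":0},{"claw":0,"tx":0.1,"ty":0,"tz":0,"wx":0,"wy":0,"wz":0}]'
python3 -c "
from h import *
st()"
```

```text
clock: 13.45
tool_pos: [0.4792, -0.158, 0.0445]
tcp_rot: [2.299, 2.139, 0.001]
ft_force: [0.7, -0.4, -0.4]
width: 0.0427
grasp_force: 0.0
clock: 14.35
tool_pos: [0.4815, -0.1177, 0.0431]
tcp_rot: [2.3, 2.14, -0.0]
ft_force: [-0.7, -2.8, 1.0]
width: 0.0427
grasp_force: 1.3
clk 14.35 p [ 0.4815 -0.1177  0.0431] yaw 85.86 F [-0.7 -2.8  1. ] M [-0.4   0.05  0.  ] w 0.0427 g 1.3 q [-0.29 -0.14  2.04 -0.    1.24 -0.22]
```

```bash
python3 -m pendant '[{"claw":0,"tx":0.008,"ty":0,"tz":0,"wx":0,"wy":0,"wz":0},{"claw":0,"tx":0.016,"ty":0,"tz":0,"wx":0,"wy":0,"wz":0},{"claw":0,"tx":0.024,"ty":0,"tz":0,"wx":0,"wy":0,"wz":0},{"claw":0,"tx":0.032,"ty":0,"tz":0,"wx":0,"wy":0,"wz":0},{"claw":0,"tx":0.04,"ty":0,"tz":0,"wx":0,"wy":0,"wz":0},{"claw":0,"tx":0.048,"ty":0,"tz":0,"wx":0,"wy":0,"wz":0},{"claw":0,"tx":0.056,"ty":0,"tz":0,"wx":0,"wy":0,"wz":0},{"claw":0,"tx":0.064,"ty":0,"tz":0,"wx":0,"wy":0,"wz":0},{"claw":0,"tx":0.07,"ty":0,"tz":0,"wx":0,"wy":0,"wz":0},{"claw":0,"tx":0.07,"ty":0,"tz":0,"wx":0,"wy":0,"wz":0}]'
python3 -c "
from h import *
gap()
c=r.capture('top')
cv2.imwrite('pics/c.png',cv2.resize(c['pixels'][172:297,185:335],(720,600),interpolation=cv2.INTER_CUBIC))"
```

```text
clock: 15.35
tool_pos: [0.4834, -0.0895, 0.043]
tcp_rot: [-2.3, -2.139, -0.0]
ft_force: [-0.5, -0.0, -0.6]
width: 0.043
grasp_force: 0.0
ptr [242.76 242.63 242.61 242.43 242.54 242.44] tongue [242.12]
ptr y [58.65 58.75 58.55 58.8  58.23 58.26] index y 58.63 gap -0.05
clk 15.55 p [ 0.4833 -0.0899  0.0429] yaw 85.85 F [0.1 0.8 0.5] M [ 0.03  0.03 -0.05] w 0.0424 g 0.0 q [-0.24 -0.15  2.05  0.    1.24 -0.16]
```

View pics/c.png

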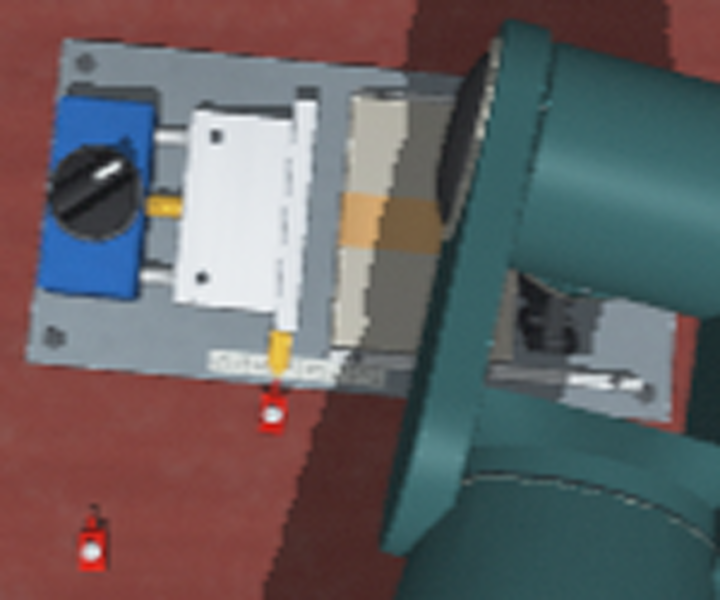

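About 17–20 mm remain between the pad (edge at crop 341,220) and the fence face (about 308,210), and the pad looks square.

```bash
python3 -m pendant '[{"claw":0,"tx":0.005,"ty":0,"tz":0,"wx":0,"wy":0,"wz":0},{"claw":0,"tx":0.01,"ty":0,"tz":0,"wx":0,"wy":0,"wz":0},{"claw":0,"tx":0.015,"ty":0,"tz":0,"wx":0,"wy":0,"wz":0},{"claw":0,"tx":0.02,"ty":0,"tz":0,"wx":0,"wy":0,"wz":0},{"claw":0,"tx":0.024,"ty":0,"tz":0,"wx":0,"wy":0,"wz":0},{"claw":0,"tx":0.028,"ty":0,"tz":0,"wx":0,"wy":0,"wz":0},{"claw":0,"tx":0.031,"ty":0,"tz":0,"wx":0,"wy":0,"wz":0},{"claw":0,"tx":0.034,"ty":0,"tz":0,"wx":0,"wy":0,"wz":0}]'
python3 -m pendant '[{"claw":0,"tx":0.0012,"ty":0,"tz":0,"wx":0,"wy":0,"wz":0},{"claw":0,"tx":0.0024,"ty":0,"tz":0,"wx":0,"wy":0,"wz":0}]'
```

```text
clock: 16.4
tool_pos: [0.4844, -0.0763, 0.0431]
tcp_rot: [2.3, 2.14, 0.0]
ft_force: [-0.0, -0.9, -1.6]
width: 0.0428
grasp_force: 0.8
clock: 16.6
tool_pos: [0.4845, -0.0754, 0.0431]
tcp_rot: [2.3, 2.14, -0.0]
ft_force: [0.6, -1.5, -2.1]
width: 0.043
grasp_force: 0.8
```

```bash
python3 -m pendant '[{"claw":0,"tx":0.0012,"ty":0,"tz":0,"wx":0,"wy":0,"wz":0},{"claw":0,"tx":0.0024,"ty":0,"tz":0,"wx":0,"wy":0,"wz":0}]'
```

```text
clock: 16.8
tool_pos: [0.4846, -0.0745, 0.0431]
tcp_rot: [2.3, 2.139, 0.0]
ft_force: [-0.4, -1.6, -1.3]
width: 0.0425
grasp_force: 0.8
```

```bash
python3 -m pendant '[{"claw":0,"tx":0.001,"ty":0,"tz":0,"wx":0,"wy":0,"wz":0},{"claw":0,"tx":0.0025,"ty":0,"tz":0,"wx":0,"wy":0,"wz":0}]' | grep -E "pos|force"
```

```text
tool_pos: [0.4847, -0.0735, 0.0431]
ft_force: [-0.5, -1.3, -0.8]
grasp_force: 0.8
```

```bash
python3 -m pendant '[{"claw":0,"tx":0.001,"ty":0,"tz":0,"wx":0,"wy":0,"wz":0},{"claw":0,"tx":0.002,"ty":0,"tz":0,"wx":0,"wy":0,"wz":0}]'| grep -E "pos|force"
```

```text
tool_pos: [0.4847, -0.0727, 0.0431]
ft_force: [0.4, -1.2, -1.3]
grasp_force: 0.8
```

```bash
python3 -m pendant '[{"claw":0,"tx":0.001,"ty":0,"tz":0,"wx":0,"wy":0,"wz":0},{"claw":0,"tx":0.002,"ty":0,"tz":0,"wx":0,"wy":0,"wz":0}]' | grep -E "pos|ft_"
```

```text
tool_pos: [0.4848, -0.0719, 0.0431]
ft_force: [0.4, -1.9, -2.1]
```

```bash
python3 - <<'E'
from h import *
c=r.capture("top")
cv2.imwrite('pics/d.png',cv2.resize(c['pixels'][190:255,225:290],(600,600),interpolation=cv2.INTER_CUBIC))
E
```

```text
(no output)
```

View pics/d.png

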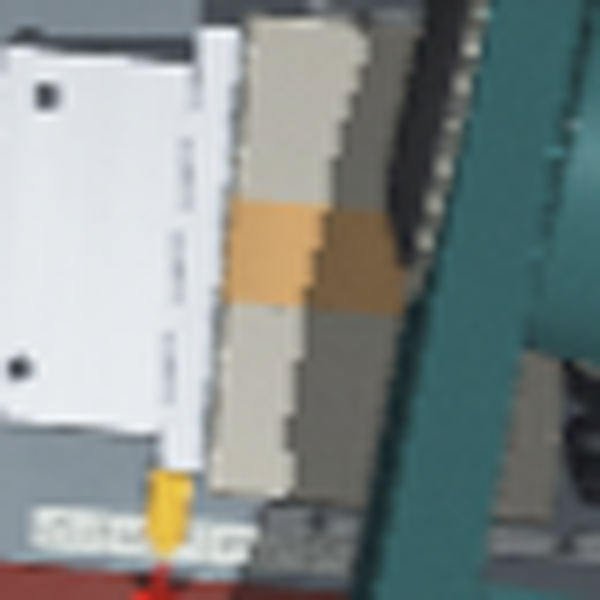

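The pad is within about 1–2 mm of the fence and parallel to it, with the pointer at the index. I'll keep creeping.

```bash
python3 -m pendant '[{"claw":0,"tx":0.0008,"ty":0,"tz":0,"wx":0,"wy":0,"wz":0},{"claw":0,"tx":0.0016,"ty":0,"tz":0,"wx":0,"wy":0,"wz":0}]' | grep -E "pos|ft_"
```

```text
tool_pos: [0.4848, -0.0713, 0.0431]
ft_force: [0.2, -2.3, -1.9]
```

```bash
python3 -m pendant '[{"claw":0,"tx":0.0008,"ty":0,"tz":0,"wx":0,"wy":0,"wz":0},{"claw":0,"tx":0.0014,"ty":0,"tz":0,"wx":0,"wy":0,"wz":0}]'| grep -E "pos|ft_"
```

```text
tool_pos: [0.4849, -0.0707, 0.0431]
ft_force: [0.3, -1.3, -0.8]
```

```bash
python3 -m pendant '[{"claw":0,"tx":0.0008,"ty":0,"tz":0,"wx":0,"wy":0,"wz":0},{"claw":0,"tx":0.0014,"ty":0,"tz":0,"wx":0,"wy":0,"wz":0}]' | grep -E "pos|ft_"
```

```text
tool_pos: [0.4849, -0.0701, 0.0431]
ft_force: [0.8, -1.7, -0.7]
```

```bash
python3 -m pendant '[{"claw":0,"tx":0.0006,"ty":0,"tz":0,"wx":0,"wy":0,"wz":0},{"claw":0,"tx":0.001,"ty":0,"tz":0,"wx":0,"wy":0,"wz":0}]'| grep -E "pos|ft_"
```

```text
tool_pos: [0.4849, -0.0697, 0.0431]
ft_force: [-0.3, -1.3, 0.2]
```

```bash
python3 -m pendant '[{"claw":0,"tx":0.0006,"ty":0,"tz":0,"wx":0,"wy":0,"wz":0},{"claw":0,"tx":0.0012,"ty":0,"tz":0,"wx":0,"wy":0,"wz":0}]' | grep -E "pos|ft_"
```

```text
tool_pos: [0.4849, -0.0695, 0.0431]
ft_force: [-1.3, -6.1, 0.9]
```

```bash
python3 -m pendant '[{"claw":0,"tx":0.0006,"ty":0,"tz":0,"wx":0,"wy":0,"wz":0},{"claw":0,"tx":0.0012,"ty":0,"tz":0,"wx":0,"wy":0,"wz":0}]'| grep -E "pos|ft_"
```

```text
tool_pos: [0.4848, -0.0694, 0.0431]
ft_force: [-2.9, -9.9, -0.7]
```

```bash
python3 -m pendant '[{"claw":0,"tx":0.0004,"ty":0,"tz":0,"wx":0,"wy":0,"wz":0},{"claw":0,"tx":0.0004,"ty":0,"tz":0,"wx":0,"wy":0,"wz":0},{"claw":0,"tx":0.0004,"ty":0,"tz":0,"wx":0,"wy":0,"wz":0},{"claw":0,"tx":0.0004,"ty":0,"tz":0,"wx":0,"wy":0,"wz":0}]' | grep -E "pos|ft_"
python3 -c "
from h import *
gap()"
```

```text
tool_pos: [0.4849, -0.0694, 0.0431]
ft_force: [-2.8, -10.6, -0.2]
ptr [242.76 242.6  242.59 242.42 242.5  242.43] tongue [242.12]
ptr y [58.64 58.83 58.59 58.82 58.35 58.28] index y 58.63 gap 0.01
clk 19.25 p [ 0.4848 -0.0694  0.0431] yaw 85.84 F [ -3.  -10.7  -0.3] M [-1.6   0.38 -0.14] w 0.0427 g 5.0 q [-0.19 -0.16  2.06 -0.    1.24 -0.12]
```

Contact is firm at about 11 N total (about 9 N at the fence) and the pointer has not moved. I'll retreat.

```bash
python3 -m pendant '[{"claw":0,"tx":-0.003,"ty":0,"tz":0,"wx":0,"wy":0,"wz":0},{"claw":0,"tx":-0.01,"ty":0,"tz":0,"wx":0,"wy":0,"wz":0},{"claw":0,"tx":-0.04,"ty":0,"tz":0,"wx":0,"wy":0,"wz":0},{"claw":0,"tx":-0.1,"ty":0,"tz":0,"wx":0,"wy":0,"wz":0},{"claw":0,"tx":-0.14,"ty":0,"tz":-0.06,"wx":0,"wy":0,"wz":0},{"claw":0,"tx":-0.16,"ty":0,"tz":-0.18,"wx":0,"wy":0,"wz":0},{"claw":0,"tx":-0.2,"ty":0,"tz":-0.3,"wx":0,"wy":0,"wz":0},{"claw":0,"tx":-0.22,"ty":0,"tz":-0.4,"wx":0,"wy":0,"wz":0},{"claw":0,"tx":-0.22,"ty":0,"tz":-0.4,"wx":0,"wy":0,"wz":0},{"claw":0,"tx":-0.22,"ty":0,"tz":-0.4,"wx":0,"wy":0,"wz":0},{"claw":0,"tx":-0.22,"ty":0,"tz":-0.4,"wx":0,"wy":0,"wz":0}]' | grep -E "pos|ft_"
python3 -c "
from h import *
gap()
c=r.capture('top')
cv2.imwrite('pics/e.png',cv2.resize(c['pixels'][172:297,185:335],(720,600),interpolation=cv2.INTER_CUBIC))"
```

```text
tool_pos: [0.4782, -0.1565, 0.2018]
ft_force: [0.0, 0.0, -0.9]
ptr [242.78 242.6  242.61 242.43 242.55 242.42] tongue [242.12]
ptr y [58.59 58.81 58.54 58.8  58.22 58.32] index y 58.64 gap -0.05
clk 20.55 p [ 0.4784 -0.1562  0.2021] yaw 85.87 F [-1.1  0.3  0.9] M [-0.   -0.04 -0.  ] w 0.0424 g 0.0 q [-0.37 -0.25  1.87  0.    1.53 -0.29]
```

View pics/e.png

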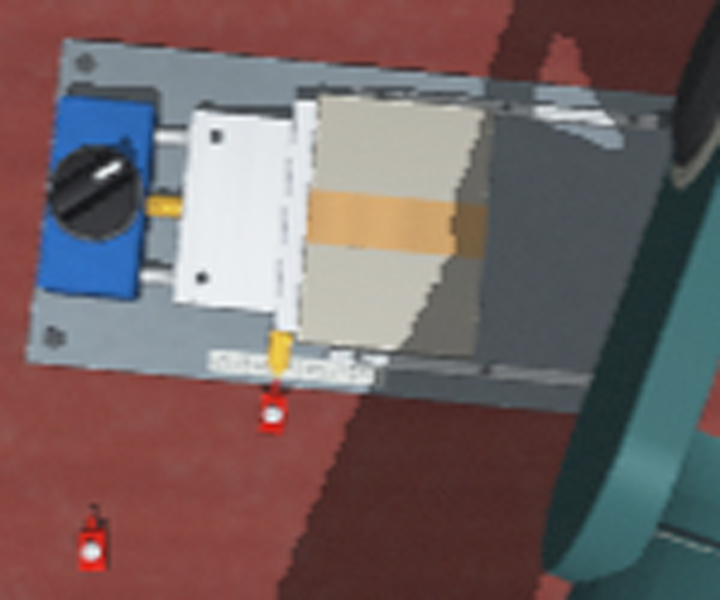

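The pad is flush and square along the whole fence, the pointer is in line with the red index, and the arm is clear of everything. I'm handing it in.

```bash
python3 -c "
from workcell import r
print(r.close_job())"
```

```text
the job is handed in; nothing more can be done
None
```

Job handed in: I wound the fence back about 6.6 mm past the index, then forward to stop level with it (measured gap about 0 mm), and seated the pad square against it with about 9 N; one off-centre grip on the knob put about 100 N on the wrist before I recentred it, within the 120 N limit.

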